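# Let the lemon out of the fruit chute

## Task

The lemon and the lime each wait behind a gate of the two-lane fruit chute. With the fingertips, press down the blue paddle beside the lemon's lane and keep it down until the lemon has rolled under the lifted gate into the tray at the foot, then let the paddle come back up so that the gate is shut again. Touch neither the fruit nor the gates, leave the lime waiting behind its shut gate, and do not disturb the other things on the counter.

Things in the scene. Friction and masses are not known exactly. Their poses are not given: they have to be found in the camera images.
- dispenser: Two-lane wooden fruit chute, fixed. Origin on the counter below the line of the gates, midway. x points down the chute (away from the robot, yaw up to 0.3 rad), y left, z up. Lanes 64 mm wide, centre lines y = +36 (left), -36 mm (right), x from -122 to 95 mm; floor 60 mm high at x = 0, falling 0.2 rad. Its highest part is under 135 mm, lifted lever ends about 170 mm
- tray_in (a point): Middle of the tray at the chute's foot, on its cork floor, about 16 mm above the counter. The tray spans 92 mm along the dispenser's x and 144 mm along y, with a low wall between the lanes; its rims are 45 to 55 mm above the counter
- lemon_center (a point): Centre of the yellow lemon, a loose ball of 54 mm diameter (with two small nubs), about 0.09 kg. It starts at rest behind the gate of one of the two lanes (which one varies)
- lime_center (a point): Centre of the green lime, a loose ball of 54 mm diameter, about 0.09 kg. It starts at rest behind the gate of the other lane
- paddle_left (a point): Blue paddle, 50 x 44 x 8 mm, on the outer end of the left lane's rocking lever. Origin: centre of its top face, about 145 mm above the counter at rest; the face slopes 0.3 rad at rest (outer edge higher). Fully down it has sunk about 37 mm and slopes 0.35 rad the other way; its centre moves up to 8 mm sideways on the way
- axle_left (a point): Centre of the left lever's axle, parallel to the dispenser's x axis, at y = +130 mm and 115 mm above the counter, between two steel cheeks. The paddle is 56 mm outward, the gate 94 mm inward: pressing the paddle down rocks the gate up
- lever_left (a joint): Rocking angle of the left lever, rad: 0 = paddle up, gate shut; 0.65 = stop, paddle fully down. The fruit can pass under the gate from about 0.5. A spring brings it back to 0 when released; about 3 N at the paddle starts it and 5 N holds it at the stop
- gate_left (a point): White gate plate 30 mm wide, 26 mm high, 4 mm thick, on the inner end of the left lever. Origin: middle of its lower edge; shut, this hangs 14 mm above the left lane's floor
- paddle_right (a point): Blue paddle, 50 x 44 x 8 mm, on the outer end of the right lane's rocking lever. Origin: centre of its top face, about 145 mm above the counter at rest; the face slopes 0.3 rad at rest (outer edge higher). Fully down it has sunk about 37 mm and slopes 0.35 rad the other way; its centre moves up to 8 mm sideways on the way
- axle_right (a point): Centre of the right lever's axle, parallel to the dispenser's x axis, at y = -130 mm and 115 mm above the counter, between two steel cheeks. The paddle is 56 mm outward, the gate 94 mm inward: pressing the paddle down rocks the gate up
- lever_right (a joint): Rocking angle of the right lever, rad: 0 = paddle up, gate shut; 0.65 = stop, paddle fully down. The fruit can pass under the gate from about 0.5. A spring brings it back to 0 when released; about 3 N at the paddle starts it and 5 N holds it at the stop
- gate_right (a point): White gate plate 30 mm wide, 26 mm high, 4 mm thick, on the inner end of the right lever. Origin: middle of its lower edge; shut, this hangs 14 mm above the right lane's floor
- tomato: Red tomato, 74 mm across, 56 mm high; loose, near the dispenser's left side; a bystander. Origin under its middle
- shaker: Salt shaker of glass with a steel cap, 40 mm diameter, 75 mm high; loose, beside the dispenser, on the right; a bystander. Origin under its middle
- mug: White mug, 80 mm diameter, 88 mm high; loose, left of the dispenser; a bystander. Origin under its middle
- jar: Brown storage jar with black cap, 90 mm diameter, 130 mm high; loose, right of the dispenser; a bystander. Origin under its middle
- carrot: Carrot, 158 mm long, 28 mm thick; loose, on the cutting board far left; a bystander. Origin under its middle
- sweet_potato: Peeled sweet potato, 200 mm long, 64 mm thick; loose, on the cutting board far left; a bystander. Origin under its middle
- spoon: Spoon lying on the counter; loose, right of the dispenser; a bystander. Origin under its middle

How it is judged (in metres and radians):
On the way, in this order (a step that is already met when the one before it is completed fails the run):
1. the fingers press the paddle of the lemon's lane down and its gate lifts (((y of lemon_center in the frame of dispenser above 0 m and value of joint lever_left above 0.4 rad and contact force between the fingers and lever_left_c1 above 0.5 N) or (y of lemon_center in the frame of dispenser below 0 m and value of joint lever_right above 0.4 rad and contact force between the fingers and lever_right_c1 above 0.5 N))), for 0.05 s.
2. the lemon has rolled into the tray (x of lemon_center in the frame of dispenser between 0.1 and 0.185 m and y of lemon_center in the frame of dispenser between -0.075 and 0.075 m and z of lemon_center in the frame of dispenser below 0.052 m), for 0.1 s.
At the end, for the whole second after the job is handed in: The lemon lies at rest (under 30 mm/s) in the tray at the foot of the chute, both levers are back within 0.08 rad of rest (gates shut), and the lime is still behind its gate (all of step 2 and linear speed of lemon below 0.03 m/s and value of joint each of lever_left, lever_right below 0.08 rad and x of lime_center in the frame of dispenser between -0.06 and -0.01 m and z of lime_center in the frame of dispenser above 0.08 m); the robot touches nothing.
It fails at once if the robot touches the lemon, the lime or a gate (over 0.5 N) (contact force between any of the fingers, the arm and lemon above 0.5 N or contact force between any of the fingers, the arm and lime above 0.5 N or contact force between any of the fingers, the arm and lever_left_c2 above 0.5 N or contact force between any of the fingers, the arm and lever_right_c2 above 0.5 N).
It fails at once if a fruit is lifted (its centre over 125 mm above the counter) (height (world z) of any of lemon_center, lime_center above 0.125 m).
It fails at once if the lime's gate is lifted (its lever beyond 0.2 rad) ((y of lemon_center in the frame of dispenser above 0 m and value of joint lever_right above 0.2 rad) or (y of lemon_center in the frame of dispenser below 0 m and value of joint lever_left above 0.2 rad)).
It fails at once if the lime leaves its place behind the gate (not (x of lime_center in the frame of dispenser between -0.06 and -0.01 m and z of lime_center in the frame of dispenser above 0.08 m)).
It fails at once if another thing on the counter is moved by more than 20 mm (distance of any of tomato, shaker, mug, jar, carrot, sweet_potato, spoon from where it was at the start of the episode above 0.02 m).
It also fails if it takes over 40 s, if anything falls off the work surface, if the arm or the gripper's body presses on something with over 40 N, if the wrist force passes 120 N, or if a joint passes its speed limit or range.

## Robot

A 6-joint arm with a two-finger parallel gripper is mounted at the origin on the work surface. World frame = base frame: x ahead of the robot, y to its left, z up, the work surface at z = 0. Lengths are in mm, angles in rad, forces in N, time in s.
With the tool pointing down it reaches from about 325 to 925 mm from the base axis. Payload 3.1 kg.
Tool frame: the origin (TCP) lies where the fingers leave the gripper's body, on its centre line; the fingertips stand 73 mm ahead of it and the grasp point (between the pads) lies 54 mm ahead of it; z points along the fingers, y is the direction in which the jaws open and shut (so a half turn about z gives the same grasp; the last joint's range is limited). The gripper opens to 85 mm and grips with 20 to 120 N. Pads are 22 mm wide; open, the fingers measure 114 mm over their backs; the gripper's body (76 mm by 85 mm) begins 54 mm behind the grasp point. The pads swing forward as they close: fully open they stand 13 mm farther back than shut.
Start: joints at [1.149, 0.217, 1.613, -0, 1.311, -0.112], TCP at [190.524, 595.265, 303.9] pointing down, gripper open.
Joint ranges: [-2.75, 2.75], [-0.78, 2.1], [0.31, 2.55], [-1.13, 4.27], [0.13, 2.63], [-2.58, 2.58]. Speed limits (rad/s): [2.79, 2.79, 3.14, 3.14, 3.14, 3.14].

## Interface

Orientations are given as a unit quaternion [w, x, y, z].
In Python, from workcell import env gives the robot as it stands.
- The arm moves only by the shell command python3 -m pendant 'ROWS' [OPENING] [FORCE]. ROWS is JSON, a list of rows, each an object of numbers: "x", "y", "z": the shift along the world's x, y, z in m; "ax", "ay", "az": the turn, a rotation vector about the world's x, y, z in degrees. A call has 1 to 10 rows; each row shifts and turns the commanded pose from where the row before left it; what a row does not reach is not made up. A row lasts 1/12 s, in which the tool goes at most 41.7 mm and 7.16 degrees, less where a joint would pass 70% of its speed; a pose out of reach is approached as far as the arm can. A call is refused whole if a number of a shift passes 0.0417 or a number of a turn 7.16, either way. A call with a gripper value outside its range is refused whole. OPENING is the finger opening in m, from 0 to 0.0854, set as the call begins (- or left out, the last holds). The fingers move at their own pace and stop on an object; FORCE is the grip in N (left out, the last holds). Time passes only in rows, so rows that do not move let the fingers close. It gives the time, the measured TCP pose, the force and the opening at its end, in the units of the state.
- env.state(): the state, without advancing time (a new reading comes with each control period).
- env.get_image(name): name is "side" or "top" or "wrist"; returns a dict with "color" (420x560x3 uint8, red, green, blue), "range_z" (420x560 float32, mm along the optical axis (not along the pixel's ray), 0 where there is no reading), "fx", "fy", "cx", "cy" (pixels), "R" (3x3) and "t" (3): a world point X has camera coordinates R X + t; the wrist camera has in their place "T_tool_cam" (4x4, takes a point from camera to tool coordinates, whose origin is the TCP and whose axes are the flange's). Camera axes: x right, y down, z forward; pixel columns grow to the right and rows downward; lengths in mm; the calibration is good to about 2 mm. A picture is of the moment at which its call begins: read the wrist's pose just before it.
- env.sign_off(): hands the job in, once; it reports no verdict.
The state is a dict: "time": time; "joints": joint angles; "dq": joint speeds; "joint_efforts": joint torques, N m; "eef_pos": TCP position; "tool_rot": TCP orientation; "contact_force": force on the tool from outside, world axes, zero at the start; "moment": the same for the moment, N m; "finger_gap": opening from 0.0 (shut) to 1.0 (fully open).
Only numpy, scipy, OpenCV 4.12 (cv2) and the standard library are available. Lean on these libraries where they do the work, as an engineer would, in place of code of your own. Each camera call takes 0.05 s, during which the arm holds its last target. There are 200 camera calls.

## Working session

There is one attempt and no reset: what is moved stays moved. The work goes in short steps, Python scripts to look and compute and a shell command to move; the robot and the scene stay as the last step left them, time stands still between calls to the robot, and variables do not carry over. Pictures are saved under pics/ and viewed, on a budget of 10 in all, crops included, one or two more only if the job needs it, and the job is handed in when it is done.

```bash
mkdir -p pics; cat > h.py <<'E'
from workcell import env
import numpy as np, cv2
def snap(n,f):
    d=env.get_image(n); cv2.imwrite(f,cv2.cvtColor(d["color"],cv2.COLOR_RGB2BGR)); np.savez(f[:-4],**d); return d
def world(d,u,v,z=None):
    z=d["range_z"][v,u] if z is None else z
    c=np.array([(u-d["cx"])/d["fx"]*z,(v-d["cy"])/d["fy"]*z,z])
    return np.array(d["R"]).T@(c-np.array(d["t"]).ravel())
E
python3 - <<'E'
from h import *
for n in("top","side"): snap(n,f"pics/{n}0.png")
s=env.state(); print(s)
E
```

```text
{'time': 0.1, 'joints': array([ 1.14879736e+00,  2.17661382e-01,  1.61479984e+00, -4.31882160e-06,
        1.31132103e+00, -1.12208295e-01]), 'dq': array([-1.84986326e-04,  7.95917386e-04, -4.23260461e-03, -2.18269516e-04,
        9.84332397e-04,  7.74014066e-05]), 'joint_efforts': array([-4.54173423e-04, -3.98079658e+01, -3.04969597e+01, -9.54221628e-05,
        4.27484789e-03, -5.73145414e-06]), 'eef_pos': array([190.27810087, 594.71049269, 302.69577858]), 'tool_rot': array([-2.86946976e-04,  1.54276045e-01,  9.88027177e-01, -1.05652558e-03]), 'contact_force': array([-0.43529618, -0.47182009,  0.08622384]), 'moment': array([ 0.00959417, -0.01841211, -0.00564254]), 'finger_gap': 1.002037205655243}
```

View pics/top0.png

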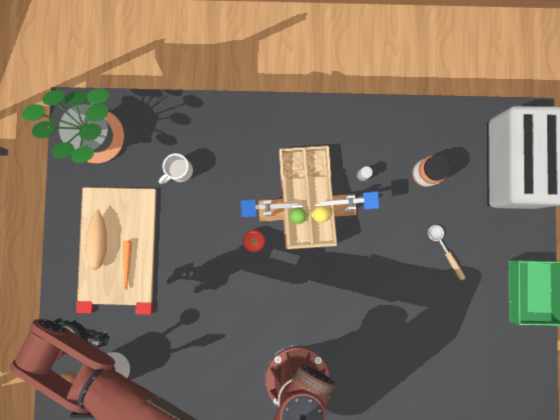

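View pics/side0.png

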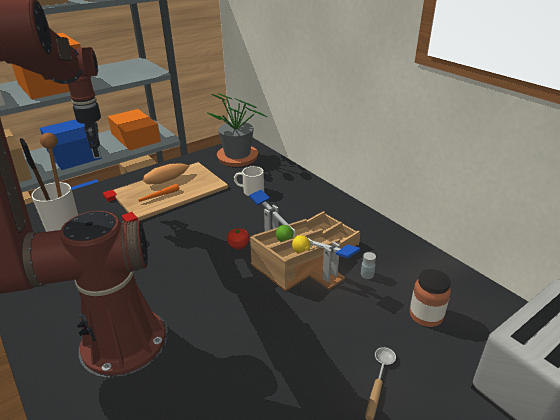

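Top view: the lime (297,215) is in the left lane and the lemon (320,214) in the right lane, with the right paddle at about (371,201) and the left at (249,208). So the right paddle is the one to press.

```bash
python3 - <<'E'
from h import *
for n in("top","side"):
    d=np.load(f"pics/{n}0.npz"); hsv=cv2.cvtColor(d["color"],cv2.COLOR_RGB2HSV)
    m=cv2.inRange(hsv,(105,150,60),(125,255,255))
    k,l,st,c=cv2.connectedComponentsWithStats(m)
    for i in range(1,k):
        if st[i,4]<60: continue
        v,u=np.where(l==i); P=np.array([world(d,a,b) for a,b in zip(u,v)])
        P=P[(P[:,2]>120)&(P[:,2]<170)]
        if len(P)>20: print(n,c[i],st[i],P.mean(0),np.median(P,0),P.min(0),P.max(0))
d=np.load("pics/top0.npz")
for p in [(320,214),(297,215),(350,205),(366,174),(430,170),(327,150),(283,150)]: print(p,world(d,*p))
E
```

```text
top [370.93133047 200.00429185] [363 192  16  17 233] [ 573.79761727 -208.96490053  146.53914288] [ 573.933332   -209.01313617  146.30319499] [ 549.32645966 -230.99148973  133.83582277] [ 598.68625513 -186.62616141  160.68966829]
top [247.92105263 208.18421053] [241 200  15  17 228] [541.20700817 163.9359296  146.75349068] [541.43236929 163.80313285 146.64810489] [516.73730395 142.47725723 134.81716714] [566.90473754 185.4827989  160.11981834]
side [258.92528736 196.67241379] [249 190  21  15 174] [539.30102874 163.1319638  144.60725729] [538.84507402 162.77148737 144.64910075] [513.78194546 138.63971181 132.80609523] [566.22710752 185.26965032 154.04849817]
side [347.60309278 250.95876289] [336 245  24  13 194] [ 571.24713966 -210.9466076   145.93167145] [ 570.9377948  -211.4278101   146.24316866] [ 547.02399367 -231.96775202  132.20998861] [ 602.33775013 -185.35299788  153.76559272]
(320, 214) [529.61384035 -56.86346841 121.36935647]
(297, 215) [524.89302131  14.00964745 123.70658466]
(350, 205) [ 559.24021238 -148.71025883  123.2025784 ]
(366, 174) [ 663.04337565 -205.00325978   76.45521652]
(430, 170) [ 672.04162026 -392.90105128  130.76749231]
(327, 150) [741.62434091 -81.57432771  54.67104983]
(283, 150) [740.63334517  60.80792869  43.34554029]
```

```bash
python3 -m pendant '[{"x":0.018,"y":-0.037},{"x":0.018,"y":-0.037},{"x":0.018,"y":-0.037},{"x":0.018,"y":-0.037},{"x":0.018,"y":-0.037},{"x":0.018,"y":-0.037},{"x":0.018,"y":-0.037},{"x":0.018,"y":-0.037},{"x":0.018,"y":-0.037},{"x":0.018,"y":-0.037}]' 0
python3 -m pendant '[{"x":0.018,"y":-0.037},{"x":0.018,"y":-0.037},{"x":0.018,"y":-0.037},{"x":0.018,"y":-0.037},{"x":0.018,"y":-0.037},{"x":0.018,"y":-0.037},{"x":0.018,"y":-0.037},{"x":0.018,"y":-0.037},{"x":0.018,"y":-0.037},{"x":0.018,"y":-0.037}]' 0
python3 -m pendant '[{"x":0.01,"y":-0.034},{"x":0.012,"y":-0.034},{},{}]' 0
```

```text
invalid input at $[0]: expected keys x, y, z, ax, ay, az
invalid input at $[0]: expected keys x, y, z, ax, ay, az
invalid input at $[0]: expected keys x, y, z, ax, ay, az
```

```bash
python3 -m pendant '[{"x":0.018,"y":-0.037,"z":0,"ax":0,"ay":0,"az":0},{"x":0.018,"y":-0.037,"z":0,"ax":0,"ay":0,"az":0},{"x":0.018,"y":-0.037,"z":0,"ax":0,"ay":0,"az":0},{"x":0.018,"y":-0.037,"z":0,"ax":0,"ay":0,"az":0},{"x":0.018,"y":-0.037,"z":0,"ax":0,"ay":0,"az":0},{"x":0.018,"y":-0.037,"z":0,"ax":0,"ay":0,"az":0},{"x":0.018,"y":-0.037,"z":0,"ax":0,"ay":0,"az":0},{"x":0.018,"y":-0.037,"z":0,"ax":0,"ay":0,"az":0},{"x":0.018,"y":-0.037,"z":0,"ax":0,"ay":0,"az":0},{"x":0.018,"y":-0.037,"z":0,"ax":0,"ay":0,"az":0}]' 0
```

```text
time: 0.93
eef_pos: [370.5, 223.3, 303.6]
tool_rot: [-0.0, 0.154, 0.988, -0.0]
contact_force: [1.7, 1.2, -0.1]
finger_gap: 0.001
```

```bash
python3 -m pendant '[{"x":0.018,"y":-0.037,"z":0,"ax":0,"ay":0,"az":0},{"x":0.018,"y":-0.037,"z":0,"ax":0,"ay":0,"az":0},{"x":0.018,"y":-0.037,"z":0,"ax":0,"ay":0,"az":0},{"x":0.018,"y":-0.037,"z":0,"ax":0,"ay":0,"az":0},{"x":0.018,"y":-0.037,"z":0,"ax":0,"ay":0,"az":0},{"x":0.018,"y":-0.037,"z":0,"ax":0,"ay":0,"az":0},{"x":0.018,"y":-0.037,"z":0,"ax":0,"ay":0,"az":0},{"x":0.018,"y":-0.037,"z":0,"ax":0,"ay":0,"az":0},{"x":0.018,"y":-0.037,"z":0,"ax":0,"ay":0,"az":0},{"x":0.018,"y":-0.037,"z":0,"ax":0,"ay":0,"az":0}]' 0 &&
python3 -m pendant '[{"x":0.01,"y":-0.034,"z":0,"ax":0,"ay":0,"az":0},{"x":0.012,"y":-0.035,"z":0,"ax":0,"ay":0,"az":0},{"x":0,"y":0,"z":-0.03,"ax":0,"ay":0,"az":0},{"x":0,"y":0,"z":-0.03,"ax":0,"ay":0,"az":0},{"x":0,"y":0,"z":0,"ax":0,"ay":0,"az":0},{"x":0,"y":0,"z":0,"ax":0,"ay":0,"az":0}]' 0
python3 - <<'E'
from h import *
snap("wrist","pics/w1.png")
a=snap("side","pics/s1.png")["color"]
cv2.imwrite("pics/s1c.png",cv2.cvtColor(cv2.resize(a[150:320,220:420],None,fx=3.5,fy=3.5),cv2.COLOR_RGB2BGR))
print(env.state()["eef_pos"])
E
```

```text
time: 1.77
eef_pos: [550.7, -146.7, 303.3]
tool_rot: [-0.0, 0.155, 0.988, 0.0]
contact_force: [-0.1, 1.2, 0.5]
finger_gap: -0.0
time: 2.27
eef_pos: [570.7, -213.0, 240.9]
tool_rot: [-0.003, 0.154, 0.988, 0.001]
contact_force: [0.5, 0.1, 0.3]
finger_gap: -0.001
[ 572.9982326  -213.60189506  245.09495201]
```

View pics/s1c.png

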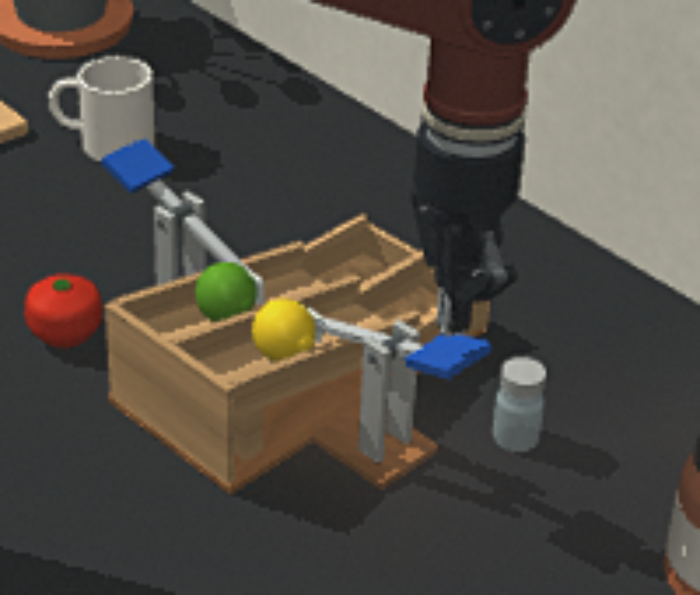

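View pics/w1.png

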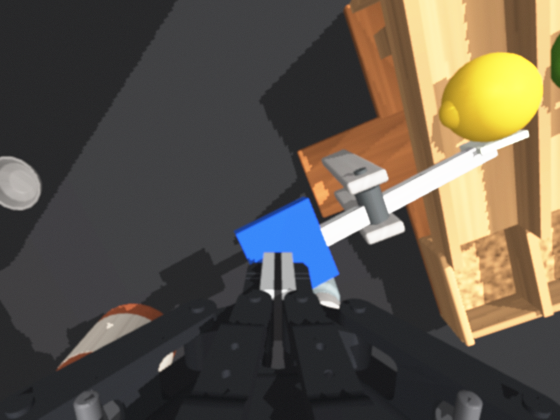

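The side crop shows the shut fingertips (455,330) just above the right paddle (450,355). In the wrist view, the tips are at (277,262) over the blue plate around (288,243). I'll measure the offset from the wrist depth.

```bash
python3 - <<'E'
from h import *
from scipy.spatial.transform import Rotation as Ro
s=env.state(); d=np.load("pics/w1.npz"); q=s["tool_rot"]
hsv=cv2.cvtColor(d["color"],cv2.COLOR_RGB2HSV); m=cv2.inRange(hsv,(105,150,60),(125,255,255))
v,u=np.where(m>0); z=d["range_z"][v,u]; ok=z>0; u,v,z=u[ok],v[ok],z[ok]
P=np.c_[(u-d["cx"])/d["fx"]*z,(v-d["cy"])/d["fy"]*z,z]
T=d["T_tool_cam"]; Pt=P@T[:3,:3].T+T[:3,3]
W=Ro.from_quat([q[1],q[2],q[3],q[0]]).apply(Pt)+s["eef_pos"]
W=W[(W[:,2]>120)&(W[:,2]<170)]
y=np.array([-.0855,.9963]);x=np.array([.9963,.0855])
rel=W[:,:2]-s["eef_pos"][:2]
print(s["eef_pos"],len(W),W.min(0),W.max(0),"x",np.percentile(rel@x,[1,99]),"y",np.percentile(rel@y,[1,99]))
E
```

```text
[ 572.9982326  -213.60189506  245.09495201] 4517 [ 552.00176463 -233.35837156  134.67559283] [ 603.19895391 -185.47850264  156.79081254] x [-18.94574893  29.87389325] y [-15.99473906  25.31116958]
```

```bash
python3 -m pendant '[{"x":0.004,"y":0,"z":-0.006,"ax":0,"ay":0,"az":0},{"x":0,"y":0,"z":-0.006,"ax":0,"ay":0,"az":0},{"x":0,"y":0,"z":-0.006,"ax":0,"ay":0,"az":0},{"x":0,"y":0,"z":-0.006,"ax":0,"ay":0,"az":0},{"x":0,"y":-0.001,"z":-0.006,"ax":0,"ay":0,"az":0},{"x":0,"y":-0.001,"z":-0.006,"ax":0,"ay":0,"az":0},{"x":0,"y":-0.001,"z":-0.006,"ax":0,"ay":0,"az":0},{"x":0,"y":-0.001,"z":-0.006,"ax":0,"ay":0,"az":0},{"x":0,"y":0,"z":-0.006,"ax":0,"ay":0,"az":0},{"x":0,"y":0,"z":-0.003,"ax":0,"ay":0,"az":0}]' 0 &&
python3 -m pendant '[{"x":0,"y":0,"z":0,"ax":0,"ay":0,"az":0},{"x":0,"y":0,"z":0,"ax":0,"ay":0,"az":0}]' 0
python3 - <<'E'
from h import *
a=snap("side","pics/s2.png")["color"]
cv2.imwrite("pics/s2c.png",cv2.cvtColor(cv2.resize(a[150:320,220:420],None,fx=3.5,fy=3.5),cv2.COLOR_RGB2BGR))
print(env.state()["eef_pos"],env.state()["contact_force"])
E
```

```text
time: 3.2
eef_pos: [577.0, -218.7, 186.6]
tool_rot: [0.001, 0.154, 0.988, -0.001]
contact_force: [1.8, -4.4, 3.9]
finger_gap: 0.002
time: 3.37
eef_pos: [576.5, -218.0, 186.7]
tool_rot: [-0.0, 0.154, 0.988, -0.0]
contact_force: [1.2, -4.4, 3.9]
finger_gap: -0.001
[ 576.56738183 -217.95742341  186.92127374] [ 1.12587497 -4.06527485  3.09969267]
```

View pics/s2c.png

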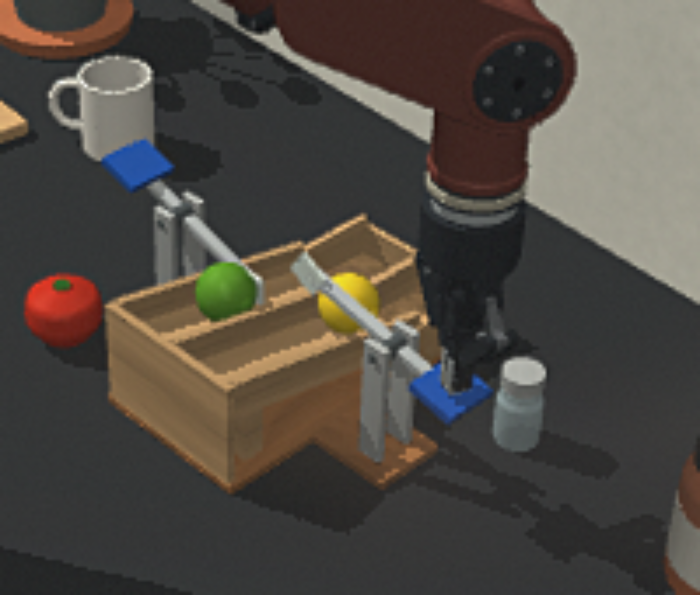

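The paddle is pressed with about 4 N, the gate is lifted at (305,270) and the lemon is already rolling past it at (348,300). I'll hold the paddle down.

```bash
python3 -m pendant '[{"x":0,"y":0,"z":-0.002,"ax":0,"ay":0,"az":0},{"x":0,"y":0,"z":0,"ax":0,"ay":0,"az":0},{"x":0,"y":0,"z":0,"ax":0,"ay":0,"az":0},{"x":0,"y":0,"z":0,"ax":0,"ay":0,"az":0},{"x":0,"y":0,"z":0,"ax":0,"ay":0,"az":0},{"x":0,"y":0,"z":0,"ax":0,"ay":0,"az":0},{"x":0,"y":0,"z":0,"ax":0,"ay":0,"az":0},{"x":0,"y":0,"z":0,"ax":0,"ay":0,"az":0},{"x":0,"y":0,"z":0,"ax":0,"ay":0,"az":0},{"x":0,"y":0,"z":0,"ax":0,"ay":0,"az":0}]' 0 && python3 -m pendant '[{"x":0,"y":0,"z":0,"ax":0,"ay":0,"az":0},{"x":0,"y":0,"z":0,"ax":0,"ay":0,"az":0},{"x":0,"y":0,"z":0,"ax":0,"ay":0,"az":0},{"x":0,"y":0,"z":0,"ax":0,"ay":0,"az":0},{"x":0,"y":0,"z":0,"ax":0,"ay":0,"az":0},{"x":0,"y":0,"z":0,"ax":0,"ay":0,"az":0}]' 0
python3 - <<'E'
from h import *
d=snap("top","pics/t3.png"); a=d["color"]
hsv=cv2.cvtColor(a,cv2.COLOR_RGB2HSV); m=cv2.inRange(hsv,(24,170,120),(34,255,255))[130:260,270:350]
v,u=np.where(m>0); u+=270; v+=130
P=np.array([world(d,x,y) for x,y in zip(u,v)]); print(len(P),np.median(u),np.median(v),np.median(P,0))
cv2.imwrite("pics/t3c.png",cv2.cvtColor(cv2.resize(a[120:270,220:420],None,fx=3.5,fy=3.5),cv2.COLOR_RGB2BGR))
E
```

```text
time: 4.25
eef_pos: [576.5, -217.8, 185.0]
tool_rot: [0.0, 0.154, 0.988, -0.0]
contact_force: [1.0, -3.9, 3.8]
finger_gap: -0.001
time: 4.75
eef_pos: [576.5, -217.8, 184.9]
tool_rot: [0.0, 0.154, 0.988, -0.0]
contact_force: [1.0, -5.6, 3.8]
finger_gap: -0.002
0 nan nan nan
  return _methods._mean(a, axis=axis, dtype=dtype,
  ret = ret.dtype.type(ret / rcount)
```

View pics/t3c.png

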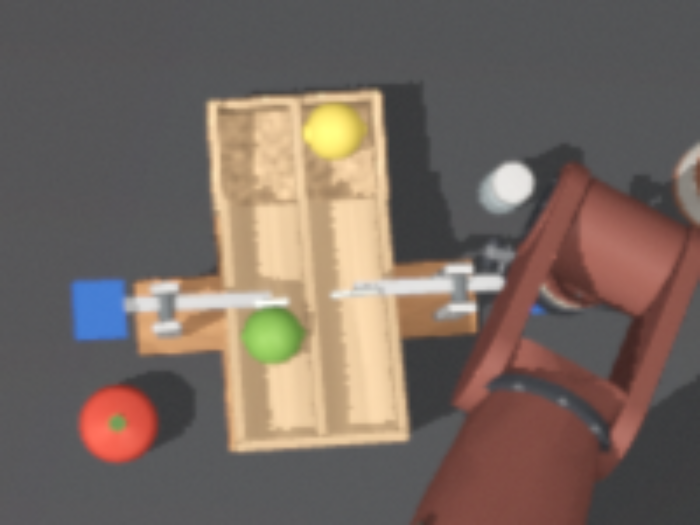

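The lemon is in the tray at crop (333,130), and the lime is still behind its gate at (272,335). I'll raise the fingers and let the paddle up gently.

```bash
python3 -m pendant '[{"x":0,"y":0,"z":0.006,"ax":0,"ay":0,"az":0},{"x":0,"y":0.001,"z":0.006,"ax":0,"ay":0,"az":0},{"x":0,"y":0.001,"z":0.006,"ax":0,"ay":0,"az":0},{"x":0,"y":0.001,"z":0.006,"ax":0,"ay":0,"az":0},{"x":0,"y":0.001,"z":0.006,"ax":0,"ay":0,"az":0},{"x":0,"y":0,"z":0.006,"ax":0,"ay":0,"az":0},{"x":0,"y":0,"z":0.01,"ax":0,"ay":0,"az":0},{"x":0,"y":0,"z":0.02,"ax":0,"ay":0,"az":0},{"x":0,"y":0,"z":0.04,"ax":0,"ay":0,"az":0},{"x":0,"y":0,"z":0.04,"ax":0,"ay":0,"az":0}]' 0 && python3 -m pendant '[{"x":0,"y":0,"z":0,"ax":0,"ay":0,"az":0},{"x":0,"y":0,"z":0,"ax":0,"ay":0,"az":0},{"x":0,"y":0,"z":0,"ax":0,"ay":0,"az":0},{"x":0,"y":0,"z":0,"ax":0,"ay":0,"az":0},{"x":0,"y":0,"z":0,"ax":0,"ay":0,"az":0},{"x":0,"y":0,"z":0,"ax":0,"ay":0,"az":0},{"x":0,"y":0,"z":0,"ax":0,"ay":0,"az":0},{"x":0,"y":0,"z":0,"ax":0,"ay":0,"az":0}]' 0
python3 - <<'E'
from h import *
D=[snap("top",f"pics/t{i}.png") for i in (4,5)]
x=np.array([.9963,.0855]);y=np.array([-.0855,.9963]);o=np.array([557,-23])
for d in D:
    P=world(d,220+round(333/3.5),120+round(130/3.5)); r=P[:2]-o; print("lemon top",r@x,r@y,P[2])
a=snap("side","pics/s4.png")["color"]
cv2.imwrite("pics/s4c.png",cv2.cvtColor(cv2.resize(a[150:320,220:420],None,fx=3.5,fy=3.5),cv2.COLOR_RGB2BGR))
print(np.abs(D[0]["color"].astype(int)-D[1]["color"]).max())
E
```

```text
time: 5.63
eef_pos: [575.3, -213.0, 330.1]
tool_rot: [-0.003, 0.154, 0.988, 0.001]
contact_force: [1.3, -0.7, -0.8]
finger_gap: -0.002
time: 6.3
eef_pos: [576.3, -213.6, 329.9]
tool_rot: [-0.001, 0.154, 0.988, 0.0]
contact_force: [-0.4, -0.6, 0.3]
finger_gap: -0.003
lemon top 155.7101976174736 -32.32884356686578 72.10247585132049
lemon top 156.13304498237434 -32.54125780709964 69.55813208561423
35
```

View pics/s4c.png

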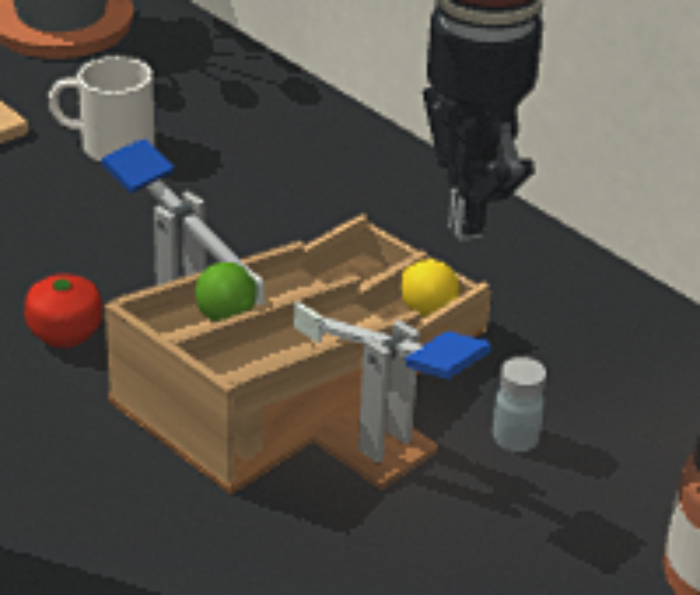

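View pics/t5.png

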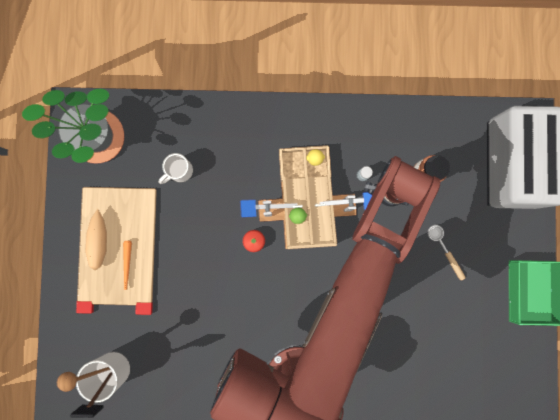

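The gate is shut, the paddle is back up at crop (450,353), the lemon is in the tray at crop (430,287) and the lime is in place. I'll let things settle, check rest and lever height in numbers, and hand in only if they pass.

```bash
python3 -m pendant '[{"x":0,"y":0,"z":0,"ax":0,"ay":0,"az":0},{"x":0,"y":0,"z":0,"ax":0,"ay":0,"az":0},{"x":0,"y":0,"z":0,"ax":0,"ay":0,"az":0},{"x":0,"y":0,"z":0,"ax":0,"ay":0,"az":0},{"x":0,"y":0,"z":0,"ax":0,"ay":0,"az":0},{"x":0,"y":0,"z":0,"ax":0,"ay":0,"az":0},{"x":0,"y":0,"z":0,"ax":0,"ay":0,"az":0},{"x":0,"y":0,"z":0,"ax":0,"ay":0,"az":0},{"x":0,"y":0,"z":0,"ax":0,"ay":0,"az":0},{"x":0,"y":0,"z":0,"ax":0,"ay":0,"az":0}]' 0
python3 - <<'E'
from h import *
d2=snap("side","pics/s5.png"); top=snap("top","pics/t6.png")
def cen(d,lo,hi):
    m=cv2.inRange(cv2.cvtColor(d["color"],cv2.COLOR_RGB2HSV),lo,hi); m[:, :280]=0; m[:,380:]=0; m[:180]=0; m[290:]=0
    v,u=np.where(m>0); P=np.array([world(d,a,b) for a,b in zip(u,v)]); return len(u),u.mean().round(2),v.mean().round(2),np.median(P,0).round(1)
for f in("s4","s5"):
    d=np.load(f"pics/{f}.npz"); print(f,"lemon",cen(d,(22,180,100),(32,255,255)),"paddle",cen(d,(105,150,60),(125,255,255)))
d=np.load("pics/side0.npz");print("start paddle",cen(d,(105,150,60),(125,255,255)))
E
```

```text
time: 7.28
eef_pos: [576.5, -213.7, 330.9]
tool_rot: [-0.0, 0.154, 0.988, 0.0]
contact_force: [0.7, -0.2, 0.8]
finger_gap: -0.002
s4 lemon (195, np.float64(342.1), np.float64(231.16), array([707.7, -53.3,  57. ])) paddle (194, np.float64(347.6), np.float64(250.96), array([ 570.3, -212.6,  146.8]))
s5 lemon (195, np.float64(342.11), np.float64(231.16), array([708. , -52.3,  56.4])) paddle (194, np.float64(347.6), np.float64(250.96), array([ 570.4, -211. ,  146.3]))
start paddle (194, np.float64(347.6), np.float64(250.96), array([ 570.9, -211.4,  146.2]))
```

The lemon is at rest and the paddle is exactly where it was at the start.

```bash
python3 -c "
from workcell import env
print(env.sign_off())"
```

```text
the job is handed in; nothing more can be done
None
```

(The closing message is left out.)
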